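# Seat a tube block in a shaker nest and clamp it

### The arm

A 6-joint arm with a two-finger parallel gripper is mounted at the origin on a cart in front of the work surface, level with it; the furniture and walls round the work are solid. World frame = base frame: x ahead of the robot, y to its left, z up, the work surface at z = 0. Lengths are in m, angles in rad, forces in N, time in s.
With the tool pointing down it reaches from about 0.25 to 0.775 m from the base axis. Payload 4 kg.
Tool frame: the origin (TCP) lies between the finger pads; the fingertips stand 14 mm ahead of it and the grasp point (between the pads) lies 5 mm behind it (robot.tips_ahead is the distance from the TCP to the fingertips, in m); z points along the fingers, y is the direction in which the jaws open and shut (so a half turn about z gives the same grasp; the last joint's range is limited). The gripper opens to 94 mm and grips with 3 to 60 N. Pads are 16 mm wide; open, the fingers measure 119 mm over their backs; the gripper's body (75 mm by 177 mm) begins 78 mm behind the grasp point.
Start: joints at [-1.43, 0.087, 1.371, -0, 1.684, -0.103], TCP at [0.133, -0.534, 0.22] pointing down, gripper open.
Joint ranges: [-3.1, 3.1], [-0.76, 2.03], [0.27, 2.55], [-1.08, 4.22], [0.17, 2.65], [-2.57, 2.57]. Speed limits (rad/s): [2.79, 2.79, 3.14, 3.14, 3.14, 3.14].

### API

Orientations are given as [roll, pitch, yaw] about the fixed x, y, z axes, in that order (R = Rz(yaw) Ry(pitch) Rx(roll)).
In Python, from bench import robot, optics, job gives the robot as it stands.
- The arm moves only by the tool apply_moves, never from a script. Its argument "moves" is a list of rows, each a list of 3 entries, a list of its own where there are three numbers: the shift along the tool's x, y, z in cm, then the turn, a rotation vector about the tool's x, y, z in rad, then the opening, from 0 (shut) to 1 (fully open). In form: [[[tx, ty, tz], [rx, ry, rz], grip], ...]. A call has exactly 10 rows; each row is the pose to reach, as a shift and turn from the pose commanded when the call began, along the tool's axes at that moment; what a row does not reach only later rows make up. A row lasts 1/12 s, in which the tool goes at most 41.7 mm and 7.16 degrees, less where a joint would pass 70% of its speed; a pose out of reach is approached as far as the arm can. A call with a gripper value outside its range is refused whole. The fingers move at their own pace and stop on an object; the grip force is fixed at half the most. Time passes only in rows, so rows that repeat a pose let the fingers close, or fill a call up. It gives the time, the measured TCP pose, the force and the opening at its end, in the units of the state.
- robot.get_obs(): the state, without advancing time (a new reading comes with each control period).
- optics.snapshot(name): name is "side" or "top"; returns the picture (400x640x3 uint8, red, green, blue); there is no depth.
- optics.get_calibration(name): a dict with "fx", "fy", "cx", "cy" (pixels), "rvec" (rotation vector, rad) and "tvec" (3), from world to camera coordinates, as OpenCV has them. Camera axes: x right, y down, z forward; pixel columns grow to the right and rows downward; lengths in m; the calibration is good to about 2 mm. A picture is of the moment at which its call begins. get_calibration takes no time and is no camera call.
- job.close_job(): hands the job in, once; it reports no verdict.
The state is a dict: "time": time; "joint_positions": joint angles; "qvel": joint speeds; "joint_torque": joint torques, N m; "tool_pos": TCP position; "ee_rot": TCP orientation; "wrist_force": force on the tool from outside, world axes, zero at the start; "wrist_torque": the same for the moment, N m; "width": finger opening in m.
Only numpy, scipy, OpenCV 4.12 (cv2) and the standard library are available. Lean on these libraries where they do the work, as an engineer would, in place of code of your own. Each camera call takes 0.05 s, during which the arm holds its last target.

### The job

Load the loose aluminium tube block into the nest on top of the small block shaker: find its place between the two tall fences and the two low rails by feel, and press it down past the spring noses until it sits flat and fully down on the plate. Only when you have felt that it is fully home, swing the hold-down clamp over and close it completely on the block. Never press the block on the shaker with more than 70 N (counting what the noses and fences take), never bring the clamp down while the block is not fully home, and leave the timer, the slide box and the cup where they stand.

Things in the scene. Friction and masses are not known exactly. Their poses are not given: they have to be found in the camera images.
- block: Bare aluminium tube block, a cuboid 80 (x) x 58 (y) x 45 (z) mm, eight 11 mm tube holes in its top in two rows of four along x at y = +-18 mm; 0.35 to 0.7 kg, loose on the worktop. Origin: centre of its underside, z up. It fits the nest either way round (half a turn), its x along that of seat. Grasp it across its 58 mm, near the top.
- shaker: White block shaker, a fixed bench instrument 225 (x) x 170 (y) mm, sloping control panel on its -x side. Origin: under the nest, on the worktop; x to its back, y to its left. On top is the carrier: an aluminium plate with fences, rails and clamp. It is parked anywhere on its orbit: all of it is shifted from the named points by an unknown -4 to +4 mm in x and also in y (no turn), and holds still when pushed.
- seat (a point): Nominal centre of the nest (the carrier's shift adds to it), on the plate where the block must rest, 82 mm above the worktop; axes as the shaker's. A block fully home has its origin at z = 0 here (hard stop). The nest is 82 x 60 mm inside: 2 mm of play each way. A block off its place stands on a rail (8 mm up) or a fence (16 mm up).
- back_fence (a point): Nominal middle of the top inner edge of the back fence: its inner face looks to -x at 41 mm from the nest's centre, 50 mm long in y, 8 mm thick, 16 mm above the plate.
- right_fence (a point): Nominal middle of the top inner edge of the right fence: its inner face looks to +y at 30 mm from the nest's centre, 60 mm long in x, 8 mm thick, 16 mm above the plate.
- front_rail (a point): Nominal middle of the top inner edge of the low front rail: inner face at x = -41 mm, 8 mm high, 8 mm thick, 58 mm long. In its middle a spring plunger with a ramped nose stands 3.5 mm into the nest and pushes the block to the back fence; its housing, 7 mm high, reaches to x = -60 mm.
- left_rail (a point): The same low rail on the left: inner face at y = +30 mm, 8 mm high, 62 mm long, plunger housing to y = +49 mm; its nose pushes the block to the right fence. A block let down touching both fences hangs on the noses 4 to 5 mm above the plate, cocked if let go; pressed down with about 5 to 15 N beyond its weight it passes them and stays down at the hard stop.
- clamp_hinge (a point): Nominal middle of the clamp's hinge axis, which runs along y, 68 mm behind and 55 mm above seat. From it a steel arm 13 mm wide runs to -x when shut. Its black handle bar (14 mm thick, 50 mm long along y) is centred 105 mm from the hinge, 2 mm above the arm's middle line; shut, 12 mm above the seated block's top. Push the bar over from behind with closed fingers, then down.
- clamp (a joint): Angle of the hold-down clamp, rad: 0 = shut, arm level to the front; 1.57 = straight up; 2.35 = as far back as it goes. Starts open at 1.95 to 2.3 and stays at any angle it is left at; moving it takes about 1 to 3 N at the handle. A rubber foot under the arm meets the middle of the seated block's top just as it reaches 0.
- bench_timer: Bystander: white bench timer lying on its back, 62 x 66 x 23 mm, loose; origin: centre of its underside.
- slide_box: Bystander: closed flat box for glass slides, 68 x 98 x 30 mm, loose; origin: centre of its underside.
- cup_c: Bystander: open clear specimen cup, 54 mm across, 68 mm high, loose; origin: centre of its underside.
Mind the look-alikes: they are no part of the job. What is shaped like the block but turquoise is not meant.

How it is judged:
On the way:
1. the block sits flat and fully down in the nest (within 1.5 mm) while the clamp is still open (z of block in the frame of seat between -0.004 and 0.0015 m and horizontal distance between block and seat below 0.009 m and angle between block's own z axis and vertical below 0.025 rad and value of joint clamp above 0.8 rad), for 0.2 s.
At the end, for the whole second after the job is handed in: The block sits in the nest, its underside within 1.5 mm of the plate, tilted less than 0.025 rad, its centre within 9 mm of the nominal nest centre seen from above, at rest; the clamp is shut on it (joint below 0.03 rad) (z of block in the frame of seat between -0.004 and 0.0015 m and horizontal distance between block and seat below 0.009 m and angle between block's own z axis and vertical below 0.025 rad and value of joint clamp below 0.03 rad and linear speed of block below 0.01 m/s); the robot touches nothing.
It fails at once if the block is pressed on the shaker with more than 70 N while it is being seated (clamp open, above 0.8 rad) (value of joint clamp above 0.8 rad and contact force between block and shaker above 70 N).
It fails at once if the clamp is brought below 0.8 rad while the block is not fully down in the nest (more than 3 mm proud, or tilted more than 0.05 rad, or not there) (value of joint clamp below 0.8 rad and not (z of block in the frame of seat between -0.004 and 0.003 m and horizontal distance between block and seat below 0.009 m and angle between block's own z axis and vertical below 0.05 rad)).
It fails at once if the timer, the slide box or the cup is shifted by more than 30 mm (distance of any of bench_timer, slide_box, cup_c from where it was at the start of the episode above 0.03 m).
It also fails if it takes over 58 s, if anything falls off the work surface, if the arm or the gripper's body presses on something with over 40 N, if the wrist force passes 120 N, or if a joint passes its speed limit or range.

## Working session

There is one attempt and no reset: what is moved stays moved. The work goes in short steps, Python scripts to look and compute and a tool call to move; the robot and the scene stay as the last step left them, time stands still between calls to the robot, and variables do not carry over. Pictures are saved under pics/ and viewed, and the job is handed in when it is done.

Besides the shell and the picture viewer there is one more tool, called by a JSON object that holds its "name" and its "arguments", one argument or row to a line. apply_moves: Moves the arm, as the interface text tells. Its arguments: {"type":"object","properties":{"moves":{"type":"array"}},"required":["moves"]}

```bash
ls; mkdir -p pics; python3 - <<'E'
from bench import robot, optics, job
import cv2
for n in("side","top"):
    im=optics.snapshot(n); cv2.imwrite(f"pics/{n}0.png",im[:,:,::-1]); print(n,optics.get_calibration(n))
print(robot.get_obs())
E
```

```text
pics
side {'fx': 425.88383518277084, 'fy': 425.88383518277084, 'cx': 322.3842096799205, 'cy': 191.56199309982728, 'rvec': array([ 2.12552874,  0.10279413, -0.06734278]), 'tvec': array([-0.57068921,  0.07147862,  1.52264161])}
top {'fx': 367.54445057425863, 'fy': 367.54445057425863, 'cx': 318.2664470601282, 'cy': 196.53009973133373, 'rvec': array([ 2.16537264, -2.04041102,  0.21762887]), 'tvec': array([0.02957707, 0.58630384, 1.0122487 ])}
{'time': 0.1, 'joint_positions': array([-1.43007112e+00,  8.78922084e-02,  1.37206077e+00,  5.60829245e-06,
        1.68355902e+00, -1.03109879e-01]), 'qvel': array([-0.00219654, -0.00102254, -0.00382554,  0.00059186, -0.00040542,
       -0.00096503]), 'joint_torque': array([ 1.87851569e-03, -3.41250587e+01, -3.03301084e+01,  7.20838364e-02,
        3.03464534e-02, -9.86406417e-05]), 'tool_pos': array([ 0.13271452, -0.53329576,  0.21843658]), 'ee_rot': array([-3.13968408e+00, -2.03096894e-04,  2.43835520e-01]), 'wrist_force': array([-0.00461965, -0.50407661, -0.18859903]), 'wrist_torque': array([ 0.05637209,  0.01110027, -0.05433199]), 'width': 0.0941969553871585}
```

View pics/side0.png

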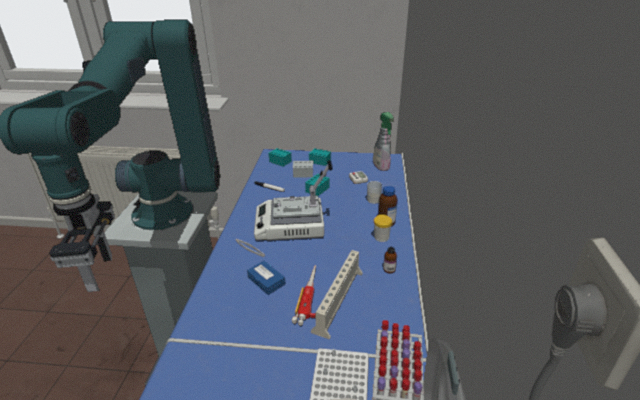

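View pics/top0.png

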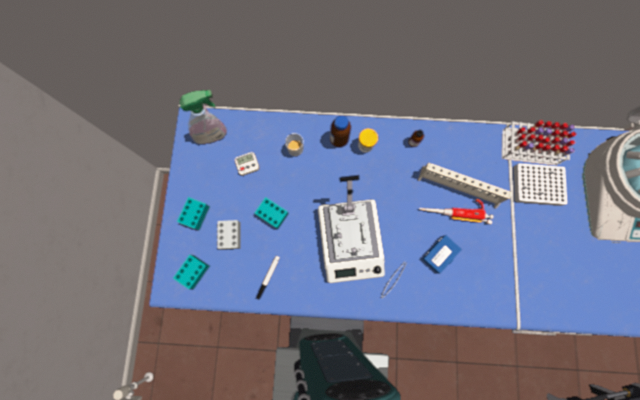

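The top view is up = +x, left = +y. Candidates shaped like the block are the grey one at about (228,235) and turquoise ones at (193,213), (191,271) and (270,213). The bare-metal grey one fits. The shaker is at about (351,240) and its clamp bar at about (349,178). I'll enlarge these to confirm.

```bash
cat > h.py <<'E'
import numpy as np, cv2
from bench import robot, optics, job
def cal(n):
    c=optics.get_calibration(n); K=np.array([[c['fx'],0,c['cx']],[0,c['fy'],c['cy']],[0,0,1.]])
    return K,np.array(c['rvec']),np.array(c['tvec'])
def ray(n,p):
    K,r,t=cal(n); R=cv2.Rodrigues(r)[0]; d=R.T@np.linalg.solve(K,[p[0],p[1],1.]); return -R.T@t,d
def onz(n,p,z):
    o,d=ray(n,p); return o+d*(z-o[2])/d[2]
def proj(n,P):
    K,r,t=cal(n); return cv2.projectPoints(np.array(P,float).reshape(-1,3),r,t,K,None)[0].reshape(-1,2)
E
python3 - <<'E'
from h import *
t=cv2.imread("pics/top0.png"); s=cv2.imread("pics/side0.png")
a=cv2.resize(t[205:265,190:270],None,fx=7,fy=7,interpolation=cv2.INTER_CUBIC); cv2.imwrite("pics/blk.png",a)
a=cv2.resize(t[165:290,305:400],None,fx=4.7,fy=4.7,interpolation=cv2.INTER_CUBIC); cv2.imwrite("pics/shk.png",a)
a=cv2.resize(s[140:250,240:350],None,fx=5.4,fy=5.4,interpolation=cv2.INTER_CUBIC); cv2.imwrite("pics/sshk.png",a)
for n in("top","side"): print(n,ray(n,(320,200))[0])
E
```

```text
top [0.35426455 0.047853   1.11421773]
side [ 0.70033149 -1.19074477  0.86075289]
```

View pics/blk.png

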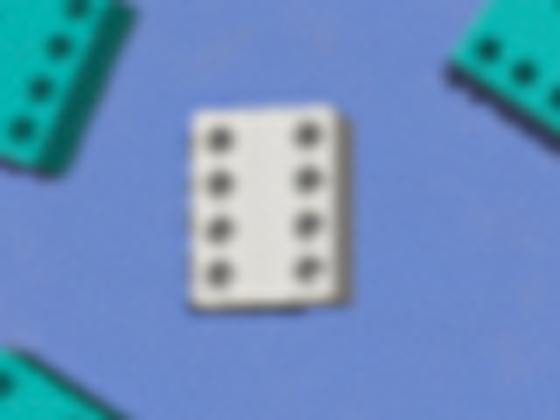

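View pics/shk.png

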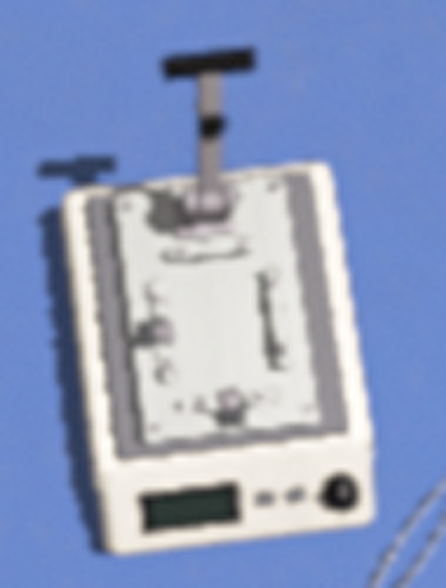

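View pics/sshk.png

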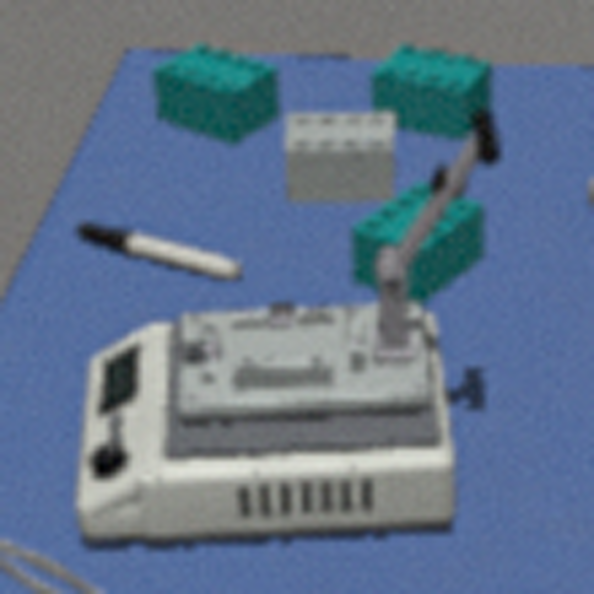

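The grey block is confirmed at top-view (228,235), with two rows of holes along the world-x direction. The nest's back fence shadow, left plunger and front plunger are visible. Next I'll zoom in on the carrier and measure the block.

```bash
python3 - <<'E'
from h import *
t=cv2.imread("pics/top0.png"); s=cv2.imread("pics/side0.png")
# average several frames for subpixel noise
a=np.mean([optics.snapshot("top").astype(float) for _ in range(4)],0)[:,:,::-1].astype(np.uint8); cv2.imwrite("pics/topavg.png",a)
b=np.mean([optics.snapshot("side").astype(float) for _ in range(4)],0)[:,:,::-1].astype(np.uint8); cv2.imwrite("pics/sideavg.png",b)
def crop(im,x0,y0,w,h,f,name):
    c=cv2.resize(im[y0:y0+h,x0:x0+w],None,fx=f,fy=f,interpolation=cv2.INTER_CUBIC)
    for i in range(0,w,5):
        cv2.line(c,(i*f,0),(i*f,6 if i%10 else 14),(0,0,255),1)
        if i%10==0: cv2.putText(c,str(x0+i),(i*f+2,24),0,.4,(0,0,255),1)
    for i in range(0,h,5):
        cv2.line(c,(0,i*f),(6 if i%10 else 14,i*f),(0,0,255),1)
        if i%10==0: cv2.putText(c,str(y0+i),(16,i*f+5),0,.4,(0,0,255),1)
    cv2.imwrite(name,c)
crop(a,320,195,66,66,9,"pics/c_top.png")
crop(b,265,155,70,70,8,"pics/c_side.png")
# block mask
hsv=cv2.cvtColor(a,cv2.COLOR_BGR2HSV); m=((hsv[:,:,1]<60)&(hsv[:,:,2]>150)).astype(np.uint8)
roi=np.zeros_like(m); roi[212:256,212:245]=1; m=m*roi
m=cv2.morphologyEx(m,cv2.MORPH_CLOSE,np.ones((5,5)))
cs,_=cv2.findContours(m,cv2.RETR_EXTERNAL,cv2.CHAIN_APPROX_NONE); c=max(cs,key=cv2.contourArea)
print(cv2.minAreaRect(c))
P=np.array([onz("top",p,0.045)[:2] for p in c[:,0].astype(float)])
r=cv2.minAreaRect((P*1000).astype(np.float32)); print("block mm",r)
# holes: dark in top face
g=cv2.cvtColor(a,cv2.COLOR_BGR2GRAY); fill=np.zeros_like(m); cv2.drawContours(fill,[c],-1,1,-1); 
d=((g<165)&(cv2.erode(fill,np.ones((3,3)))>0)).astype(np.uint8)
n,l,st,ce=cv2.connectedComponentsWithStats(d); 
for i in range(1,n):
    if st[i,4]>=3: print(ce[i],st[i,4],onz("top",ce[i],0.045).round(4))
# body of shaker
m=((hsv[:,:,1]<60)&(hsv[:,:,2]>100)).astype(np.uint8)
print(robot.get_obs()['time'])
E
```

```text
((227.5, 234.0), (28.0, 21.0), 90.0)
block mm ((461.16790771484375, 321.9308776855469), (81.3338394165039, 61.610721588134766), 6.791470050811768)
[220.88888889 224.66666667] 9 [0.4864 0.3445 0.045 ]
[233.5 223.8] 10 [0.4911 0.3079 0.045 ]
[233.5 230.2] 10 [0.4724 0.3058 0.045 ]
[221. 231.] 9 [0.4679 0.342  0.045 ]
[233.5 236.5] 12 [0.4541 0.3038 0.045 ]
[221.11111111 237.33333333] 9 [0.4495 0.3395 0.045 ]
[220.88888889 243.66666667] 9 [0.4312 0.338  0.045 ]
[233.66666667 242.88888889] 9 [0.4357 0.3013 0.045 ]
0.5
```

View pics/c_top.png

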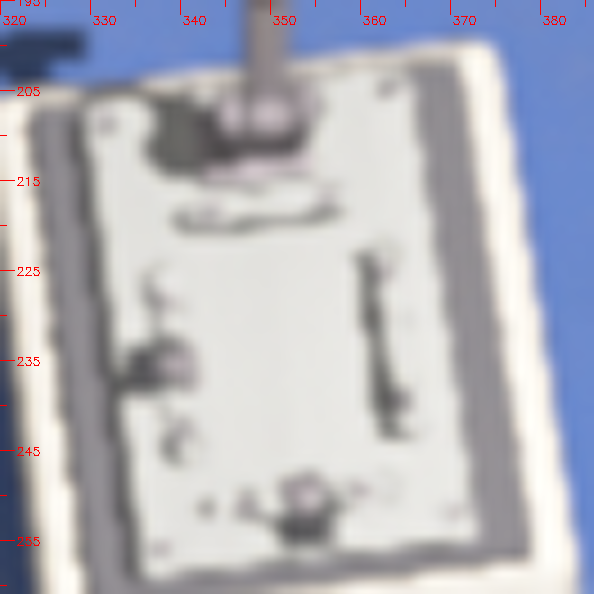

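View pics/c_side.png

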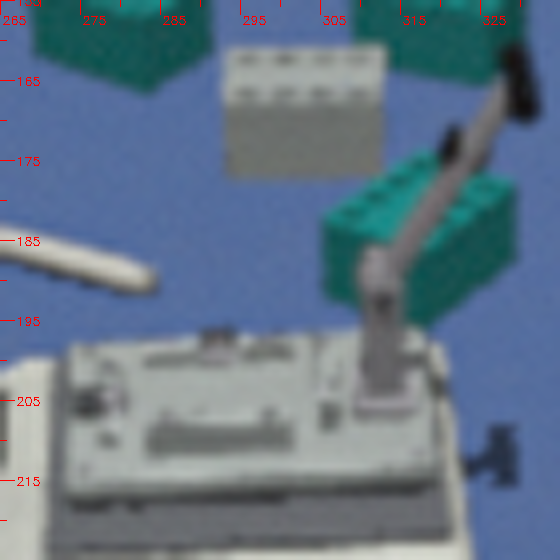

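```bash
python3 - <<'E'
from h import *
f=lambda c:(320+(c[0]+.5)/9-.5,195+(c[1]+.5)/9-.5)
fs=lambda c:(265+(c[0]+.5)/8-.5,155+(c[1]+.5)/8-.5)
def T(name,c,z): print("T",name,(onz("top",f(c),z)*1000).round(1)[:2])
def S(name,c,z): print("S",name,(onz("side",fs(c),z)*1000).round(1)[:2])
for n,c in dict(TL=(88,95),TR=(413,75),BR=(478,540),BL=(140,575)).items(): T("plate "+n,c,.082)
T("backfence L",(175,212),.098);T("backfence R",(340,203),.098)
T("backfence Lb",(178,230),.082);T("backfence Rb",(335,214),.082)
T("rightfence top",(372,250),.098);T("rightfence bot",(405,437),.098)
T("Lplunger nose tip",(192,362),.087);T("Fplunger nose",(305,478),.087)
T("Fplunger outer",(305,540),.086);T("Lplunger outer",(120,375),.086)
for n,c in dict(FR=(68,490),BR=(437,472),FL=(65,345),BL=(430,330)).items(): S("plate "+n,c,.082)
S("rightfence outer top front",(150,425),.098);S("rightfence outer top back",(293,420),.098)
S("rightfence inner top front",(160,412),.098);S("rightfence inner top back",(280,405),.098)
S("rail front inner",(145,360),.090);S("rail L back",(295,350),.09)
# clamp bar ends: top
E
python3 - <<'E'
import sys; sys.path.insert(0,'.')
from h import *
a=cv2.imread("pics/topavg.png");b=cv2.imread("pics/sideavg.png")
for n,im,roi in(("top",a,(170,190,335,365)),("side",b,(155,175,320,336))):
    g=im.max(2); m=(g<60).astype(np.uint8); k=np.zeros_like(m);k[roi[0]:roi[1],roi[2]:roi[3]]=1;m*=k
    nn,l,st,ce=cv2.connectedComponentsWithStats(m)
    for i in range(1,nn):
        if st[i,4]>5: print(n,st[i],ce[i]); 
E
```

```text
T plate TL [556.3  30.9]
T plate TR [568.8 -71.9]
T plate BR [423.7 -96.6]
T plate BL [406.8   6.9]
T backfence L [517.8   2.3]
T backfence R [523.6 -48.7]
T backfence Lb [5.147e+02 3.000e-01]
T backfence Rb [522.7 -48.8]
T rightfence top [509.5 -59.2]
T rightfence bot [452.5 -71.3]
T Lplunger nose tip [472.8  -5.7]
T Fplunger nose [439.1 -42.2]
T Fplunger outer [420.3 -43. ]
T Lplunger outer [467.5  16.4]
S plate FR [ 427.3 -104.8]
S plate BR [571.9 -79.2]
S plate FL [4.049e+02 2.000e-01]
S plate BL [557.7  25.7]
S rightfence outer top front [456.7 -79.7]
S rightfence outer top back [513.2 -71. ]
S rightfence inner top front [459.1 -70.1]
S rightfence inner top back [506.4 -60.7]
S rail front inner [443.5 -20.5]
S rail L back [504.6  -7.3]
top [341 176  17   5  54] [349.         178.14814815]
side [327 160   5  10  31] [329.12903226 164.61290323]
```

```bash
cat >> h.py <<'E'
from scipy.spatial.transform import Rotation as Ro
def goto(p,yaw,tilt=True):
    o=robot.get_obs(); R=Ro.from_euler('xyz',o['ee_rot']); 
    d=R.inv().apply(np.array(p)-o['tool_pos'])*100
    rv=(R.inv()*Ro.from_euler('xyz',[np.pi,0,yaw])).as_rotvec()
    print("t",round(o['time'],2),"shift cm",d.round(2),"rv",rv.round(4))
def st():
    o=robot.get_obs(); print(round(o['time'],2),o['tool_pos'].round(4),o['ee_rot'].round(4),"F",o['wrist_force'].round(1),"M",o['wrist_torque'].round(2),round(o['width'],4))
E
python3 - <<'E'
from h import *
goto([.461,.3225,.15],.119)
# yaw of shaker: subpixel edges in top image
a=cv2.imread("pics/topavg.png").astype(float); g=a.mean(2); sat=cv2.cvtColor(a.astype(np.uint8),cv2.COLOR_BGR2HSV)[:,:,1].astype(float)
def fit(img,rows,xfun,z,name,win=4):
    pts=[]
    for v in rows:
        u0=xfun(v); us=np.arange(int(u0)-win,int(u0)+win+1); p=img[v,us]; d=np.abs(np.diff(p)); d[d<d.max()*.4]=0
        u=((us[:-1]+.5)*d).sum()/d.sum(); pts.append(onz("top",(u,v),z)[:2])
    pts=np.array(pts,np.float32); l=cv2.fitLine(pts,cv2.DIST_HUBER,0,.001,.001).ravel()
    res=(pts-l[2:])@np.array([-l[1],l[0]])
    print(name,"yaw",np.arctan(l[1]/l[0]).round(4),"rms mm",(res.std()*1000).round(2),"v0",l[2:])
fit(sat,range(205,265),lambda v:374.5+(v-200)*(10/75),.06,"body right")
fit(g,range(210,250),lambda v:365.4+(v-202.8)*(7.2/51.7),.082,"plate right",3)
fit(g,range(212,255),lambda v:329.3+(v-205.1)*(5.8/53.3),.082,"plate left",3)
E
```

```text
t 0.5 shift cm [ 52.52 -75.17   6.95] rv [-0.     -0.      0.1248]
body right yaw 0.1747 rms mm 0.68 v0 [ 0.4784242  -0.12189107]
plate right yaw 0.1784 rms mm 0.53 v0 [ 0.49318716 -0.08459392]
plate left yaw 0.1733 rms mm 1.0 v0 [0.47716564 0.01891113]
```

{"name": "apply_moves", "arguments": {
  "moves": [
    [[52.5,-75.2,-2],[0,0,0.125],1],
    [[52.5,-75.2,-2],[0,0,0.125],1],
    [[52.5,-75.2,-2],[0,0,0.125],1],
    [[52.5,-75.2,-2],[0,0,0.125],1],
    [[52.5,-75.2,-2],[0,0,0.125],1],
    [[52.5,-75.2,-2],[0,0,0.125],1],
    [[52.5,-75.2,-2],[0,0,0.125],1],
    [[52.5,-75.2,-2],[0,0,0.125],1],
    [[52.5,-75.2,-2],[0,0,0.125],1],
    [[52.5,-75.2,-2],[0,0,0.125],1]
  ]
}}

```text
time: 1.33
tool_pos: [0.2818, -0.1429, 0.229]
ee_rot: [3.14, -0.002, 0.117]
wrist_force: [0.9, -0.5, -0.6]
width: 0.094
```

```bash
python3 -c "
from h import *
st();goto([.461,.3225,.12],.119)"
```

```text
1.33 [ 0.2818 -0.1429  0.229 ] [ 3.1403e+00 -1.5000e-03  1.1750e-01] F [ 0.9 -0.5 -0.6] M [ 0.01 -0.04 -0.07] 0.094
t 1.33 shift cm [ 23.24 -44.14  10.87] rv [ 0.0013 -0.0015 -0.0015]
```

{"name": "apply_moves", "arguments": {
  "moves": [
    [[23.2,-44.1,1],[0,0,0],1],
    [[23.2,-44.1,1],[0,0,0],1],
    [[23.2,-44.1,1],[0,0,0],1],
    [[23.2,-44.1,1],[0,0,0],1],
    [[23.2,-44.1,1],[0,0,0],1],
    [[23.2,-44.1,1],[0,0,0],1],
    [[23.2,-44.1,1],[0,0,0],1],
    [[23.2,-44.1,1],[0,0,0],1],
    [[23.2,-44.1,1],[0,0,0],1],
    [[23.2,-44.1,1],[0,0,0],1]
  ]
}}

```text
time: 2.17
tool_pos: [0.4308, 0.2467, 0.2203]
ee_rot: [3.141, -0.001, 0.12]
wrist_force: [1.7, -1.0, 0.6]
width: 0.0941
```

```bash
python3 -c "
from h import *
st();goto([.461,.3225,.035],.119)"
```

```text
2.17 [0.4308 0.2467 0.2203] [ 3.1415e+00 -8.0000e-04  1.1970e-01] F [ 1.7 -1.   0.6] M [ 0.01 -0.03 -0.02] 0.0941
t 2.17 shift cm [ 3.89 -7.17 18.53] rv [ 0.0001 -0.0008  0.0007]
```

{"name": "apply_moves", "arguments": {
  "moves": [
    [[2.5,-5,4],[0,0,0],1],
    [[3.2,-6,8],[0,0,0],1],
    [[3.2,-6,10],[0,0,0],1],
    [[3.2,-6,10],[0,0,0],1],
    [[3.2,-6,10],[0,0,0],1],
    [[3.2,-6,10],[0,0,0],1],
    [[3.2,-6,10],[0,0,0],1],
    [[3.2,-6,10],[0,0,0],1],
    [[3.2,-6,10],[0,0,0],1],
    [[3.2,-6,10],[0,0,0],1]
  ]
}}

```text
time: 3.0
tool_pos: [0.456, 0.3076, 0.1221]
ee_rot: [-3.141, -0.003, 0.118]
wrist_force: [-0.1, 0.3, 0.8]
width: 0.094
```

```bash
python3 - <<'E'
from h import *
st();goto([.461,.3225,.035],.119)
cv2.imwrite("pics/t1.png",cv2.resize(optics.snapshot("top")[190:280,170:290,::-1],None,fx=5,fy=5))
cv2.imwrite("pics/s1.png",cv2.resize(optics.snapshot("side")[110:200,250:370,::-1],None,fx=5,fy=5))
E
```

```text
3.0 [0.456  0.3076 0.1221] [-3.1405e+00 -3.1000e-03  1.1800e-01] F [-0.1  0.3  0.8] M [0.07 0.03 0.03] 0.094
t 3.0 shift cm [ 0.64 -1.42  8.71] rv [-0.0011 -0.0031 -0.001 ]
```

View pics/s1.png

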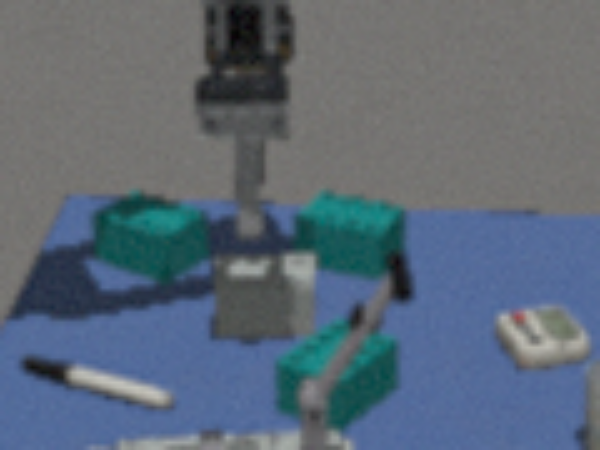

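View pics/t1.png

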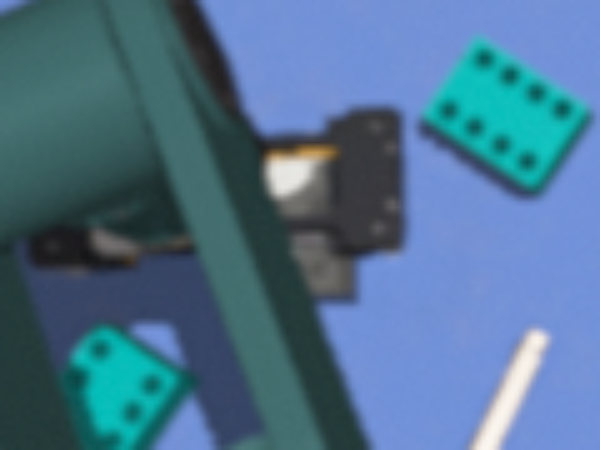

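```bash
python3 - <<'E'
from h import *
print(proj("side",[[.456,.3076,.108],[.461,.3225,.045],[.461,.3225,0.0]]))
a=cv2.imread("pics/sideavg.png")
# block px from c_side crop: top face x 225..387, front top edge ~ y100 ; bottom edge y 178
f=lambda c:(265+(c[0]+.5)/8-.5,155+(c[1]+.5)/8-.5)
for c,z in (((226,178),0),((384,178),0),((226,100),.045),((386,100),.045),((226,46),.045),((386,46),.045)): print(c,onz("side",f(c),z).round(4))
E
```

```text
[[300.42190206 150.94097176]
 [302.70586573 163.30323163]
 [303.0529244  172.96458666]]
(226, 178) [0.424  0.2873 0.    ]
(384, 178) [0.5038 0.2944 0.    ]
(226, 100) [0.426  0.2875 0.045 ]
(386, 100) [0.5057 0.2944 0.045 ]
(226, 46) [0.4168 0.3448 0.045 ]
(386, 46) [0.4988 0.352  0.045 ]
```

{"name": "apply_moves", "arguments": {
  "moves": [
    [[0.65,-1.35,0],[0,0,0],1],
    [[0.65,-1.35,2],[0,-0.002,0],1],
    [[0.65,-1.35,4],[0,-0.002,0],1],
    [[0.65,-1.35,6],[0,-0.002,0],1],
    [[0.65,-1.35,7.5],[0,-0.002,0],1],
    [[0.65,-1.35,8.5],[0,-0.002,0],1],
    [[0.65,-1.35,8.6],[0,-0.002,0],1],
    [[0.65,-1.35,8.6],[0,-0.002,0],1],
    [[0.65,-1.35,8.6],[0,-0.002,0],1],
    [[0.65,-1.35,8.6],[0,-0.002,0],1]
  ]
}}

```text
time: 3.93
tool_pos: [0.4611, 0.3224, 0.0357]
ee_rot: [-3.141, -0.001, 0.119]
wrist_force: [0.1, 0.4, 0.2]
width: 0.0943
```

```bash
python3 - <<'E'
from h import *
st();goto([.461,.3225,.035],.119)
E
```

```text
3.93 [0.4611 0.3224 0.0357] [-3.1406e+00 -6.0000e-04  1.1870e-01] F [0.1 0.4 0.2] M [ 0.04  0.03 -0.01] 0.0943
t 3.93 shift cm [-0.01 -0.01  0.07] rv [-0.001  -0.0006 -0.0003]
```

{"name": "apply_moves", "arguments": {
  "moves": [
    [[0,0,0.05],[0,0,0],0.8],
    [[0,0,0.05],[0,0,0],0.6],
    [[0,0,0.05],[0,0,0],0.4],
    [[0,0,0.05],[0,0,0],0],
    [[0,0,0.05],[0,0,0],0],
    [[0,0,0.05],[0,0,0],0],
    [[0,0,0.05],[0,0,0],0],
    [[0,0,0.05],[0,0,0],0],
    [[0,0,0.05],[0,0,0],0],
    [[0,0,0.05],[0,0,0],0]
  ]
}}

```text
time: 4.77
tool_pos: [0.4601, 0.3221, 0.0337]
ee_rot: [-3.141, 0.002, 0.119]
wrist_force: [-0.3, 1.2, 0.5]
width: 0.0579
```

```bash
python3 - <<'E'
from h import *
st()
E
```

```text
4.77 [0.4601 0.3221 0.0337] [-3.1412e+00  2.0000e-03  1.1880e-01] F [-0.3  1.2  0.5] M [ 0.25  0.08 -0.08] 0.0579
```

```bash
python3 - <<'E'
from h import *
goto([.4734,-.0298,.19],.1755)
E
```

```text
t 4.77 shift cm [ -2.88  35.09 -15.64] rv [-0.0004  0.002  -0.0567]
```

{"name": "apply_moves", "arguments": {
  "moves": [
    [[0,0,-1],[0,0,0],0],
    [[0,0,-3],[0,0,0],0],
    [[0,0,-6],[0,0,0],0],
    [[0,0,-9],[0,0,0],0],
    [[0,0,-12],[0,0,0],0],
    [[0,0,-14],[0,0,0],0],
    [[0,0,-15.6],[0,0,0],0],
    [[0,0,-15.6],[0,0,0],0],
    [[0,0,-15.6],[0,0,0],0],
    [[0,0,-15.6],[0,0,0],0]
  ]
}}

```text
time: 5.6
tool_pos: [0.4595, 0.3212, 0.1875]
ee_rot: [3.14, 0.006, 0.119]
wrist_force: [0.5, 0.1, -4.5]
width: 0.0581
```

```bash
python3 - <<'E'
from h import *
st();goto([.4734,-.0298,.19],.1755)
E
```

```text
5.6 [0.4595 0.3212 0.1875] [3.1397 0.0057 0.1187] F [ 0.5  0.1 -4.5] M [-0.01  0.03  0.05] 0.0581
t 5.6 shift cm [-2.77 35.02 -0.17] rv [ 0.0018  0.0057 -0.0568]
```

Weight is about 4.5–5 N, so it is held. Carry it over.

{"name": "apply_moves", "arguments": {
  "moves": [
    [[-0.3,3,0],[0,0.003,-0.006],0],
    [[-0.6,7,0],[0,0.003,-0.02],0],
    [[-0.9,11,0],[0,0.003,-0.03],0],
    [[-1.2,15,0],[0,0.003,-0.04],0],
    [[-1.5,19,0],[0,0.003,-0.05],0],
    [[-1.8,23,0],[0,0.003,-0.057],0],
    [[-2.1,27,0],[0,0.003,-0.057],0],
    [[-2.4,31,0],[0,0.003,-0.057],0],
    [[-2.7,34,0],[0,0.003,-0.057],0],
    [[-2.77,35,0],[0,0.003,-0.057],0]
  ]
}}

```text
time: 6.43
tool_pos: [0.4729, -0.0331, 0.1872]
ee_rot: [3.14, 0.004, 0.171]
wrist_force: [0.6, -0.1, -5.5]
width: 0.0575
```

{"name": "apply_moves", "arguments": {
  "moves": [
    [[0,0,0],[0,0,0],0],
    [[0,0,0],[0,0,0],0],
    [[0,0,1],[0,0,0],0],
    [[0,0,2],[0,0,0],0],
    [[0,0,3],[0,0,0],0],
    [[0,0,3.5],[0,0,0],0],
    [[0,0,3.5],[0,0,0],0],
    [[0,0,3.5],[0,0,0],0],
    [[0,0,3.5],[0,0,0],0],
    [[0,0,3.5],[0,0,0],0]
  ]
}}

```text
time: 7.27
tool_pos: [0.4749, -0.0289, 0.1554]
ee_rot: [3.141, -0.002, 0.176]
wrist_force: [1.0, 0.1, -3.4]
width: 0.058
```

```bash
python3 - <<'E'
from h import *
st();goto([.4734,-.0298,.13],.1755)
a=optics.snapshot("side")[:,:,::-1]; b=optics.snapshot("top")[:,:,::-1]
st()
cv2.imwrite("pics/s2.png",cv2.resize(a[150:225,255:345],None,fx=7,fy=7,interpolation=cv2.INTER_CUBIC))
cv2.imwrite("pics/t2.png",cv2.resize(b[160:280,290:400],None,fx=5,fy=5,interpolation=cv2.INTER_CUBIC))
E
```

```text
7.27 [ 0.4749 -0.0289  0.1554] [ 3.141e+00 -2.300e-03  1.760e-01] F [ 1.   0.1 -3.4] M [-0.03 -0.02 -0.03] 0.058
t 7.27 shift cm [-0.17  0.06  2.54] rv [ 0.0006 -0.0023  0.0005]
7.37 [ 0.4749 -0.029   0.1554] [ 3.1411e+00 -2.3000e-03  1.7580e-01] F [ 0.4  0.1 -4.4] M [-0.05  0.03 -0.02] 0.0578
```

View pics/s2.png

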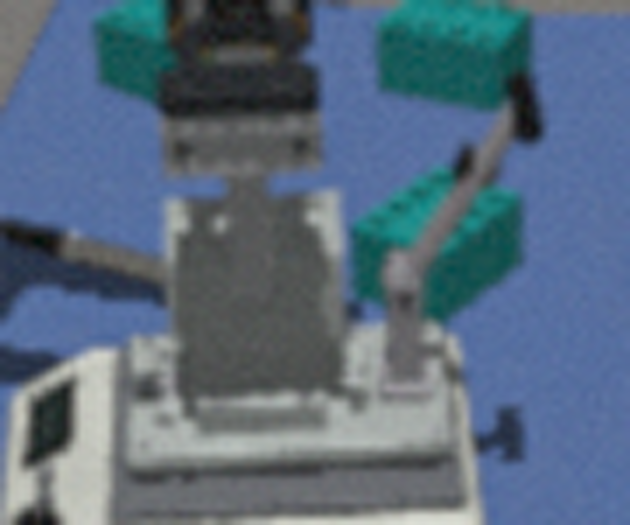

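View pics/t2.png

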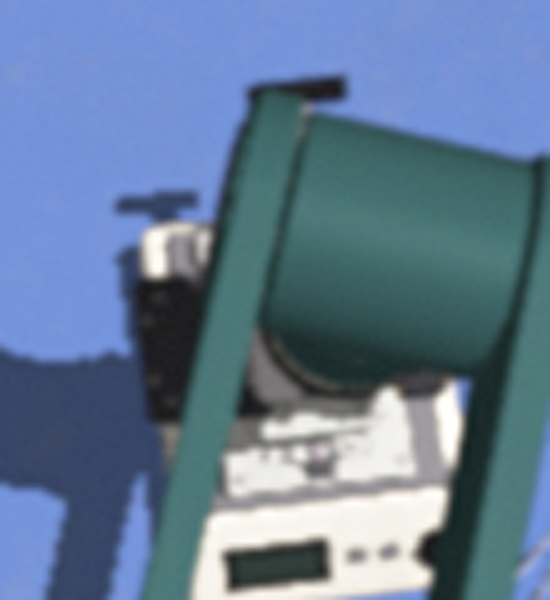

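{"name": "apply_moves", "arguments": {
  "moves": [
    [[-0.15,0.05,0.4],[0,-0.002,0],0],
    [[-0.15,0.05,0.9],[0,-0.002,0],0],
    [[-0.15,0.05,1.4],[0,-0.002,0],0],
    [[-0.15,0.05,1.9],[0,-0.002,0],0],
    [[-0.15,0.05,2.3],[0,-0.002,0],0],
    [[-0.15,0.05,2.6],[0,-0.002,0],0],
    [[-0.15,0.05,2.65],[0,-0.002,0],0],
    [[-0.15,0.05,2.65],[0,-0.002,0],0],
    [[-0.15,0.05,2.65],[0,-0.002,0],0],
    [[-0.15,0.05,2.65],[0,-0.002,0],0]
  ]
}}

```text
time: 8.2
tool_pos: [0.4733, -0.0297, 0.1286]
ee_rot: [3.141, 0.0, 0.176]
wrist_force: [0.7, 0.3, -4.5]
width: 0.058
```

```bash
python3 - <<'E'
from h import *
st();goto([.4734,-.0298,.1287],.1755)
E
```

```text
8.2 [ 0.4733 -0.0297  0.1286] [3.1413e+00 3.0000e-04 1.7580e-01] F [ 0.7  0.3 -4.5] M [ 0.04 -0.02 -0.01] 0.058
t 8.2 shift cm [ 0.    0.01 -0.01] rv [0.0003 0.0003 0.0003]
```

{"name": "apply_moves", "arguments": {
  "moves": [
    [[0.1,0,0],[0,0,0],0],
    [[0.2,0,0],[0,0,0],0],
    [[0.3,0,0],[0,0,0],0],
    [[0.4,0,0],[0,0,0],0],
    [[0.45,0,0],[0,0,0],0],
    [[0.5,0,0],[0,0,0],0],
    [[0.5,0,0],[0,0,0],0],
    [[0.5,0,0],[0,0,0],0],
    [[0.5,0,0],[0,0,0],0],
    [[0.5,0,0],[0,0,0],0]
  ]
}}

```text
time: 9.03
tool_pos: [0.4765, -0.029, 0.1278]
ee_rot: [-3.141, 0.005, 0.176]
wrist_force: [-5.4, -0.6, -3.1]
width: 0.0578
```

```bash
python3 - <<'E'
from h import *
st();goto([.4734,-.0298,.1287],.1755)
E
```

```text
9.03 [ 0.4765 -0.029   0.1278] [-3.1415  0.0049  0.1758] F [-5.4 -0.6 -3.1] M [-0.21  1.07  0.04] 0.0578
t 9.03 shift cm [-0.32  0.02 -0.09] rv [-0.0001  0.0049  0.0003]
```

{"name": "apply_moves", "arguments": {
  "moves": [
    [[-0.08,0.1,0],[0,0,0],0],
    [[-0.08,0.2,0],[0,0,0],0],
    [[-0.08,0.3,0],[0,0,0],0],
    [[-0.08,0.4,0],[0,0,0],0],
    [[-0.08,0.5,0],[0,0,0],0],
    [[-0.08,0.5,0],[0,0,0],0],
    [[-0.08,0.5,0],[0,0,0],0],
    [[-0.08,0.5,0],[0,0,0],0],
    [[-0.08,0.5,0],[0,0,0],0],
    [[-0.08,0.5,0],[0,0,0],0]
  ]
}}

```text
time: 9.87
tool_pos: [0.4773, -0.0337, 0.1276]
ee_rot: [-3.141, 0.003, 0.176]
wrist_force: [-5.3, 0.9, -4.6]
width: 0.0577
```

```bash
python3 - <<'E'
from h import *
st();goto([.4734,-.0298,.1287],.1755)
E
```

```text
9.87 [ 0.4773 -0.0337  0.1276] [-3.1408  0.0033  0.1759] F [-5.3  0.9 -4.6] M [0.24 1.07 0.16] 0.0577
t 9.87 shift cm [-0.31 -0.45 -0.1 ] rv [-0.0008  0.0033  0.0004]
```

{"name": "apply_moves", "arguments": {
  "moves": [
    [[0,0.05,0],[0,0,0],0],
    [[0,0.1,0],[0,0,0],0],
    [[0,0.15,0],[0,0,0],0],
    [[0,0.2,0],[0,0,0],0],
    [[0,0.25,0],[0,0,0],0],
    [[0,0.25,0],[0,0,0],0],
    [[0,0.25,0],[0,0,0],0],
    [[0,0.25,0],[0,0,0],0],
    [[0,0.25,0],[0,0,0],0],
    [[0,0.25,0],[0,0,0],0]
  ]
}}

```text
time: 10.7
tool_pos: [0.4776, -0.0353, 0.1276]
ee_rot: [-3.139, 0.003, 0.177]
wrist_force: [-5.8, 2.2, -4.1]
width: 0.0575
```

```bash
python3 - <<'E'
from h import *
st();goto([.4734,-.0298,.1287],.1755)
E
```

```text
10.7 [ 0.4776 -0.0353  0.1276] [-3.1389  0.0033  0.1765] F [-5.8  2.2 -4.1] M [0.6  1.17 0.19] 0.0575
t 10.7 shift cm [-0.31 -0.61 -0.1 ] rv [-0.0027  0.0033  0.001 ]
```

{"name": "apply_moves", "arguments": {
  "moves": [
    [[-0.05,0.05,0],[0,0,0],0],
    [[-0.05,0.1,0],[0,0,0],0],
    [[-0.05,0.15,0],[0,0,0],0],
    [[-0.05,0.2,0],[0,0,0],0],
    [[-0.05,0.2,0],[0,0,0],0],
    [[-0.05,0.2,0],[0,0,0],0],
    [[-0.05,0.2,0],[0,0,0],0],
    [[-0.05,0.2,0],[0,0,0],0],
    [[-0.05,0.2,0],[0,0,0],0],
    [[-0.05,0.2,0],[0,0,0],0]
  ]
}}

```text
time: 11.53
tool_pos: [0.4775, -0.0355, 0.1277]
ee_rot: [-3.135, 0.002, 0.177]
wrist_force: [-6.3, 7.8, -4.2]
width: 0.0581
```

```bash
python3 - <<'E'
from h import *
st();goto([.4734,-.0298,.1287],.1755)
E
```

```text
11.53 [ 0.4775 -0.0355  0.1277] [-3.1351e+00  2.2000e-03  1.7710e-01] F [-6.3  7.8 -4.2] M [1.5  1.08 0.16] 0.0581
t 11.53 shift cm [-0.31 -0.64 -0.09] rv [-0.0065  0.0022  0.0016]
```

{"name": "apply_moves", "arguments": {
  "moves": [
    [[-0.1,-0.2,0],[0,0,0],0],
    [[-0.1,-0.2,0.1],[0,0,0],0],
    [[-0.1,-0.2,0.2],[0,0,0],0],
    [[-0.1,-0.2,0.3],[0,0,0],0],
    [[-0.1,-0.2,0.4],[0,0,0],0],
    [[-0.1,-0.2,0.5],[0,0,0],0],
    [[-0.1,-0.2,0.6],[0,0,0],0],
    [[-0.1,-0.2,0.6],[0,0,0],0],
    [[-0.1,-0.2,0.6],[0,0,0],0],
    [[-0.1,-0.2,0.6],[0,0,0],0]
  ]
}}

```text
time: 12.37
tool_pos: [0.4773, -0.0353, 0.1228]
ee_rot: [-3.139, -0.0, 0.177]
wrist_force: [-4.6, 4.0, -2.0]
width: 0.0579
```

```bash
python3 - <<'E'
from h import *
st();goto([.4775,-.0355,.1167],.1755)
E
```

```text
12.37 [ 0.4773 -0.0353  0.1228] [-3.1391e+00 -4.0000e-04  1.7650e-01] F [-4.6  4.  -2. ] M [1.01 0.79 0.2 ] 0.0579
t 12.37 shift cm [0.01 0.02 0.61] rv [-0.0024 -0.0004  0.001 ]
```

{"name": "apply_moves", "arguments": {
  "moves": [
    [[-0.05,-0.08,0.1],[0,0,0],0],
    [[-0.05,-0.08,0.15],[0,0,0],0],
    [[-0.05,-0.08,0.2],[0,0,0],0],
    [[-0.05,-0.08,0.25],[0,0,0],0],
    [[-0.05,-0.08,0.3],[0,0,0],0],
    [[-0.05,-0.08,0.35],[0,0,0],0],
    [[-0.05,-0.08,0.4],[0,0,0],0],
    [[-0.05,-0.08,0.4],[0,0,0],0],
    [[-0.05,-0.08,0.4],[0,0,0],0],
    [[-0.05,-0.08,0.4],[0,0,0],0]
  ]
}}

```text
time: 13.2
tool_pos: [0.4773, -0.0353, 0.1197]
ee_rot: [-3.141, -0.002, 0.176]
wrist_force: [-2.7, 4.7, 1.7]
width: 0.0578
```

```bash
python3 - <<'E'
from h import *
st();goto([.4775,-.0355,.1167],.1755)
E
```

```text
13.2 [ 0.4773 -0.0353  0.1197] [-3.1409e+00 -1.8000e-03  1.7630e-01] F [-2.7  4.7  1.7] M [1.03 0.64 0.22] 0.0578
t 13.2 shift cm [0.01 0.03 0.3 ] rv [-0.0007 -0.0018  0.0008]
```

{"name": "apply_moves", "arguments": {
  "moves": [
    [[0,0,0.05],[0,0,0],0],
    [[0,0,0.1],[0,0,0],0],
    [[0,0,0.15],[0,0,0],0],
    [[0,0,0.2],[0,0,0],0],
    [[0,0,0.25],[0,0,0],0],
    [[0,0,0.3],[0,0,0],0],
    [[0,0,0.3],[0,0,0],0],
    [[0,0,0.3],[0,0,0],0],
    [[0,0,0.3],[0,0,0],0],
    [[0,0,0.3],[0,0,0],0]
  ]
}}

```text
time: 14.03
tool_pos: [0.4774, -0.0353, 0.1184]
ee_rot: [-3.141, -0.002, 0.177]
wrist_force: [-5.8, 5.4, 8.4]
width: 0.0575
```

```bash
python3 - <<'E'
from h import *
st();goto([.4775,-.0355,.1167],.1755)
E
```

```text
14.03 [ 0.4774 -0.0353  0.1184] [-3.1413e+00 -2.4000e-03  1.7660e-01] F [-5.8  5.4  8.4] M [1.15 1.28 0.31] 0.0575
t 14.03 shift cm [0.01 0.02 0.17] rv [-0.0003 -0.0024  0.0011]
```

{"name": "apply_moves", "arguments": {
  "moves": [
    [[0,0,0.05],[0,0,0],0],
    [[0,0,0.1],[0,0,0],0],
    [[0,0,0.15],[0,0,0],0],
    [[0,0,0.2],[0,0,0],0],
    [[0,0,0.25],[0,0,0],0],
    [[0,0,0.25],[0,0,0],0],
    [[0,0,0.25],[0,0,0],0],
    [[0,0,0.25],[0,0,0],0],
    [[0,0,0.25],[0,0,0],0],
    [[0,0,0.25],[0,0,0],0]
  ]
}}

```text
time: 14.87
tool_pos: [0.4774, -0.0353, 0.1157]
ee_rot: [-3.141, -0.002, 0.177]
wrist_force: [-5.9, 5.4, 8.2]
width: 0.0576
```

```bash
python3 - <<'E'
from h import *
st();goto([.4775,-.0355,.1167],.1755)
E
```

```text
14.87 [ 0.4774 -0.0353  0.1157] [-3.1413e+00 -2.3000e-03  1.7660e-01] F [-5.9  5.4  8.2] M [1.07 1.19 0.27] 0.0576
t 14.87 shift cm [ 0.01  0.02 -0.1 ] rv [-0.0003 -0.0023  0.0011]
```

{"name": "apply_moves", "arguments": {
  "moves": [
    [[0,0,0.05],[0,0,0],0],
    [[0,0,0.1],[0,0,0],0],
    [[0,0,0.15],[0,0,0],0],
    [[0,0,0.2],[0,0,0],0],
    [[0,0,0.2],[0,0,0],0],
    [[0,0,0.2],[0,0,0],0],
    [[0,0,0.2],[0,0,0],0],
    [[0,0,0.2],[0,0,0],0],
    [[0,0,0.2],[0,0,0],0],
    [[0,0,0.2],[0,0,0],0]
  ]
}}

```text
time: 15.7
tool_pos: [0.4774, -0.0353, 0.1156]
ee_rot: [3.142, -0.003, 0.177]
wrist_force: [-9.0, 6.7, 16.3]
width: 0.0577
```

```bash
python3 - <<'E'
from h import *
st();goto([.4775,-.0355,.1167],.1755)
E
```

```text
15.7 [ 0.4774 -0.0353  0.1156] [ 3.1416e+00 -3.0000e-03  1.7660e-01] F [-9.   6.7 16.3] M [1.31 1.88 0.3 ] 0.0577
t 15.7 shift cm [ 0.    0.02 -0.11] rv [ 0.     -0.003   0.0011]
```

{"name": "apply_moves", "arguments": {
  "moves": [
    [[-0.05,-0.05,-0.15],[0,0,0],0],
    [[-0.1,-0.1,-0.3],[0,0,0],0],
    [[-0.1,-0.1,-0.4],[0,0,0],0],
    [[-0.1,-0.1,-0.4],[0,0,0],0.8],
    [[-0.1,-0.1,-0.4],[0,0,0],0.85],
    [[-0.1,-0.1,-0.4],[0,0,0],0.85],
    [[-0.1,-0.1,-0.4],[0,0,0],0.85],
    [[-0.1,-0.1,-0.4],[0,0,0],0.85],
    [[-0.1,-0.1,-1],[0,0,0],0.85],
    [[-0.1,-0.1,-2],[0,0,0],0.85]
  ]
}}

```text
time: 16.53
tool_pos: [0.4744, -0.0351, 0.1301]
ee_rot: [-3.141, 0.004, 0.176]
wrist_force: [-0.2, 0.1, 0.4]
width: 0.0799
```

```bash
python3 - <<'E'
from h import *
st();goto([.476,-.0353,.1167],.1755)
E
```

```text
16.53 [ 0.4744 -0.0351  0.1301] [-3.1409  0.0036  0.1756] F [-0.2  0.1  0.4] M [-0.   -0.   -0.03] 0.0799
t 16.53 shift cm [0.16 0.05 1.34] rv [-0.0007  0.0036  0.0001]
```

{"name": "apply_moves", "arguments": {
  "moves": [
    [[0,0,-2],[0,0,0],0.85],
    [[0,0,-4],[0,0,0],0.85],
    [[0,0,-6],[0,0,0],0],
    [[-2,0,-7],[0,0,0],0],
    [[-2,0,-7],[0,0,0],0],
    [[-2,0,-7],[0,0,0],0],
    [[-2,0,-7],[0,0,0],0],
    [[-2,0,-7],[0,0,0],0],
    [[-2,0,-7],[0,0,0],0],
    [[-2,0,-7],[0,0,0],0]
  ]
}}

```text
time: 17.37
tool_pos: [0.4555, -0.0384, 0.1998]
ee_rot: [-3.141, 0.003, 0.176]
wrist_force: [1.3, 1.0, 0.3]
width: 0.03
```

```bash
python3 - <<'E'
from h import *
st();goto([.4774-.025*.985,-.0353-.025*.175,.150],.1755)
a=optics.snapshot("side")[:,:,::-1]; b=optics.snapshot("top")[:,:,::-1]
cv2.imwrite("pics/s3.png",cv2.resize(a[150:225,255:345],None,fx=7,fy=7,interpolation=cv2.INTER_CUBIC))
E
```

```text
17.37 [ 0.4555 -0.0384  0.1998] [-3.141e+00  2.700e-03  1.760e-01] F [1.3 1.  0.3] M [ 0.01  0.   -0.02] 0.03
t 17.37 shift cm [-0.28  0.08  4.98] rv [-0.0006  0.0027  0.0005]
```

View pics/s3.png

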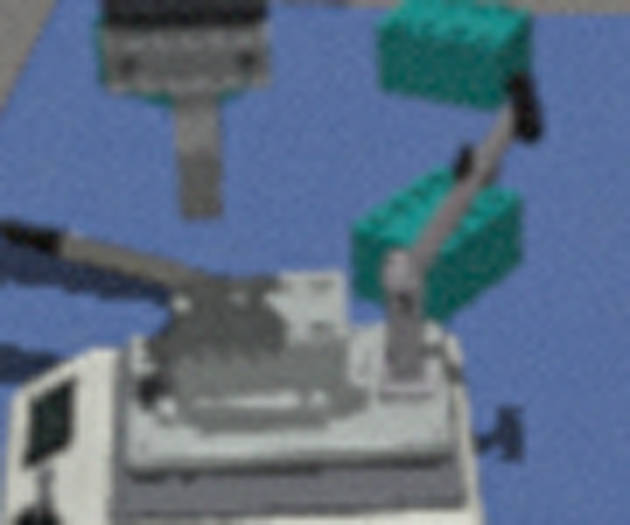

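{"name": "apply_moves", "arguments": {
  "moves": [
    [[-0.3,0.1,1.5],[0,0,0],0],
    [[-0.3,0.1,3],[0,0,0],0],
    [[-0.3,0.1,4.5],[0,0,0],0],
    [[-0.3,0.1,5.3],[0,0,0],0],
    [[-0.3,0.1,5.6],[0,0,0],0],
    [[-0.3,0.1,5.9],[0,0,0],0],
    [[-0.3,0.1,6.2],[0,0,0],0],
    [[-0.3,0.1,6.2],[0,0,0],0],
    [[-0.3,0.1,6.2],[0,0,0],0],
    [[-0.3,0.1,6.2],[0,0,0],0]
  ]
}}

```text
time: 18.3
tool_pos: [0.4531, -0.0401, 0.1412]
ee_rot: [3.141, -0.001, 0.176]
wrist_force: [-4.8, 0.5, 6.7]
width: 0.0006
```

```bash
python3 - <<'E'
from h import *
st()
E
```

```text
18.3 [ 0.4531 -0.0401  0.1412] [ 3.1408e+00 -5.0000e-04  1.7590e-01] F [-4.8  0.5  6.7] M [ 0.15  0.71 -0.04] 0.0006
```

{"name": "apply_moves", "arguments": {
  "moves": [
    [[0,0,-0.8],[0,0,0],0],
    [[0.5,0,-1.2],[0,0,0],0],
    [[2.5,0,-1.2],[0,0,0],0],
    [[4.5,0,-1.2],[0,0,0],0],
    [[5,0,-0.9],[0,0,0],0],
    [[5,0,-0.5],[0,0,0],0],
    [[5,0,-0.2],[0,0,0],0],
    [[5,0,0],[0,0,0],0],
    [[5,0,0],[0,0,0],0],
    [[5,0,0],[0,0,0],0]
  ]
}}

```text
time: 19.13
tool_pos: [0.5022, -0.0313, 0.1411]
ee_rot: [3.141, -0.002, 0.176]
wrist_force: [-1.3, 0.8, 8.2]
width: 0.0007
```

```bash
python3 - <<'E'
from h import *
st()
E
```

```text
19.13 [ 0.5022 -0.0313  0.1411] [ 3.1409e+00 -2.0000e-03  1.7570e-01] F [-1.3  0.8  8.2] M [0.19 0.27 0.05] 0.0007
```

```bash
python3 - <<'E'
from h import *
o1,d1=ray("top",(349,178.15));o2,d2=ray("side",(329.13,164.6))
A=np.stack([d1,-d2],1); s=np.linalg.lstsq(A,o2-o1,rcond=None)[0]
p=o1+d1*s[0];q=o2+d2*s[1];m=(p+q)/2;print(p,q,m)
ex=np.array([np.cos(.1755),np.sin(.1755)]);ey=np.array([-ex[1],ex[0]])
H=np.array([.5432,-.0229]);d=m[:2]-H;du,dv,dz=d@ex,d@ey,m[2]-.137
print("rel hinge u,v,z",du,dv,dz,"r",np.hypot(du,dz),"ang",np.arctan2(dz,-du))
E
```

```text
[ 0.5997134  -0.01216697  0.22538845] [ 0.59787842 -0.01258479  0.22490994] [ 0.59879591 -0.01237588  0.22514919]
rel hinge u,v,z 0.056579439814810506 0.0006553864239488854 0.08814919430494739 r 0.10474499255987912 ang 2.141427910605996
```

Both ends of the block's top read 127.1 mm, which is home and flat (82 + 45). The bar triangulates to r = 104.7 mm from the hinge at about 2.14 rad. That agrees with the given 105 mm. Next I go over and behind the bar.

{"name": "apply_moves", "arguments": {
  "moves": [
    [[0,0,-2],[0,0,0],0],
    [[-1,-0.15,-6],[0,0,0],0],
    [[-1,-0.15,-10],[0,0,0],0],
    [[-0.5,-0.15,-14],[0,0,0],0],
    [[2,-0.15,-14.5],[0,0,0],0],
    [[5,-0.15,-14.5],[0,0,0],0],
    [[8,-0.15,-14.5],[0,0,0],0],
    [[11,-0.15,-14.5],[0,0,0],0],
    [[14,-0.15,-14.5],[0,0,0],0],
    [[14,-0.15,-14.5],[0,0,0],0]
  ]
}}

```text
time: 19.97
tool_pos: [0.6424, -0.0048, 0.2788]
ee_rot: [-3.14, 0.006, 0.177]
wrist_force: [-1.0, -0.4, -1.6]
width: 0.0005
```

```bash
cat >> h.py <<'E'
def rel():
    o=robot.get_obs(); ex=np.array([np.cos(.1755),np.sin(.1755)]);ey=np.array([-ex[1],ex[0]])
    d=o['tool_pos'][:2]-np.array([.5432,-.0229]); print("rel hinge mm u",(1e3*d@ex).round(1),"v",(1e3*d@ey).round(1),"tip z",(1e3*(o['tool_pos'][2]-.014-.137)).round(1)); st()
E
python3 -c "
from h import *
rel()"
```

```text
rel hinge mm u 100.8 v 0.5 tip z 127.8
19.97 [ 0.6424 -0.0048  0.2788] [-3.1398  0.0057  0.1767] F [-1.  -0.4 -1.6] M [-0.    0.04 -0.05] 0.0005
```

{"name": "apply_moves", "arguments": {
  "moves": [
    [[0,0,1],[0,0,0],0],
    [[0,0,2.5],[0,0,0],0],
    [[0,0,4],[0,0,0],0],
    [[0,0,4.8],[0,0,0],0],
    [[-0.5,0,4.8],[0,0,0],0],
    [[-1.2,0,4.8],[0,0,0],0],
    [[-2,0,4.8],[0,0,0],0],
    [[-2.7,0,4.8],[0,0,0],0],
    [[-3.4,0,4.5],[0,0,0],0],
    [[-4,0,4.3],[0,0,0],0]
  ]
}}

```text
time: 20.8
tool_pos: [0.6007, -0.0124, 0.2434]
ee_rot: [3.14, -0.005, 0.176]
wrist_force: [2.7, 0.2, 2.5]
width: 0.0006
```

```bash
python3 -c "
from h import *
rel()
b=optics.snapshot('side')[:,:,::-1]
cv2.imwrite('pics/s4.png',cv2.resize(b[130:215,270:360],None,fx=7,fy=7,interpolation=cv2.INTER_CUBIC))"
```

```text
rel hinge mm u 58.5 v 0.3 tip z 92.4
20.8 [ 0.6007 -0.0124  0.2434] [ 3.1402 -0.0047  0.1759] F [2.7 0.2 2.5] M [ 0.04 -0.62 -0.01] 0.0006
```

View pics/s4.png

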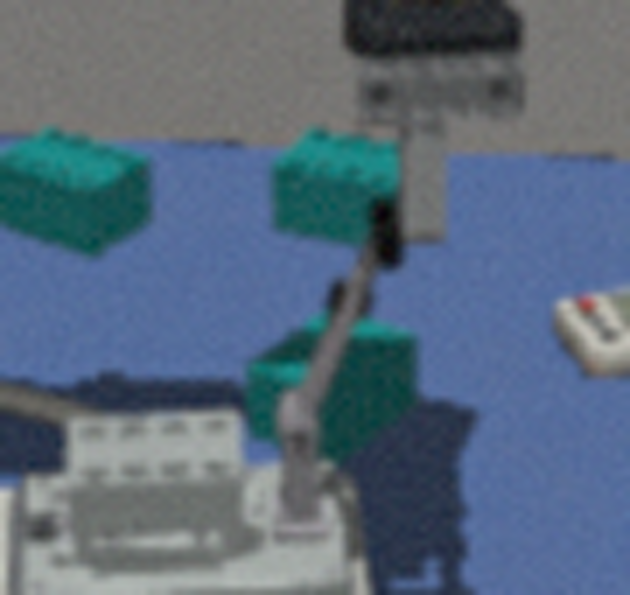

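{"name": "apply_moves", "arguments": {
  "moves": [
    [[-1,0,-0.3],[0,0,0],0],
    [[-1.9,0,-0.5],[0,0,0],0],
    [[-3,0,-0.65],[0,0,0],0],
    [[-4.2,0,-0.75],[0,0,0],0],
    [[-5.2,0,-0.7],[0,0,0],0],
    [[-6.2,0,-0.55],[0,0,0],0],
    [[-7.1,0,-0.3],[0,0,0],0],
    [[-7.9,0,-0.05],[0,0,0],0],
    [[-8.6,0,0.15],[0,0,0],0],
    [[-9,0,0.3],[0,0,0],0]
  ]
}}

```text
time: 21.68
tool_pos: [0.5105, -0.0282, 0.2368]
ee_rot: [-3.141, 0.002, 0.176]
wrist_force: [1.8, 0.2, -1.7]
width: 0.0005
```

```bash
python3 -c "
from h import *
rel()
b=optics.snapshot('side')[:,:,::-1]
cv2.imwrite('pics/s5.png',cv2.resize(b[130:215,255:345],None,fx=7,fy=7,interpolation=cv2.INTER_CUBIC))"
```

```text
rel hinge mm u -33.1 v 0.5 tip z 85.8
21.68 [ 0.5105 -0.0282  0.2368] [-3.1412e+00  2.3000e-03  1.7550e-01] F [ 1.8  0.2 -1.7] M [ 0.1  -0.46  0.04] 0.0005
```

View pics/s5.png

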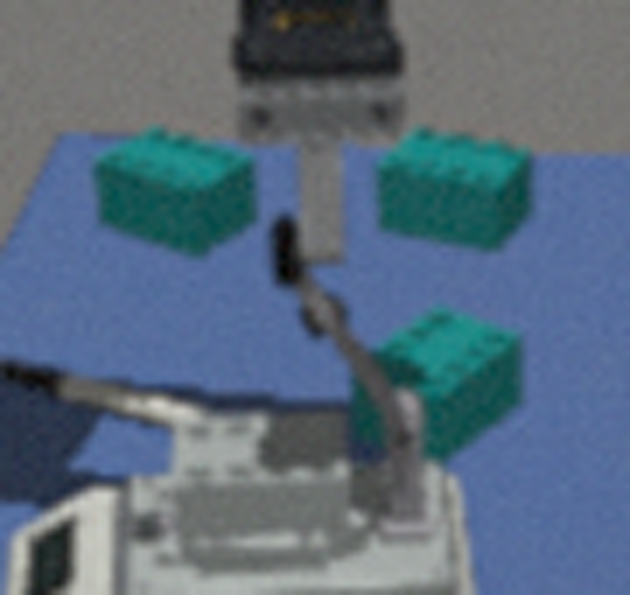

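{"name": "apply_moves", "arguments": {
  "moves": [
    [[-0.7,0,-0.1],[0,0,0],0],
    [[-1.4,0,0.2],[0,0,0],0],
    [[-2,0,0.5],[0,0,0],0],
    [[-2.1,0,0.5],[0,0,0],0],
    [[-1.8,0,-0.5],[0,0,0],0],
    [[-1.8,0,-1.4],[0,0,0],0],
    [[-2.8,0,-1.5],[0,0,0],0],
    [[-4,0,-1.5],[0,0,0],0],
    [[-4,0,-1.5],[0,0,0],0],
    [[-4,0,-1.5],[0,0,0],0]
  ]
}}

```text
time: 22.57
tool_pos: [0.4722, -0.0352, 0.2536]
ee_rot: [3.141, -0.0, 0.175]
wrist_force: [-0.7, 0.0, 1.1]
width: 0.0001
```

```bash
python3 -c "
from h import *
rel()
b=optics.snapshot('side')[:,:,::-1]
cv2.imwrite('pics/s6.png',cv2.resize(b[130:215,255:345],None,fx=7,fy=7,interpolation=cv2.INTER_CUBIC))"
```

```text
rel hinge mm u -72.1 v 0.3 tip z 102.6
22.57 [ 0.4722 -0.0352  0.2536] [ 3.141e+00 -3.000e-04  1.754e-01] F [-0.7  0.   1.1] M [-0.02 -0.02 -0.08] 0.0001
```

View pics/s6.png

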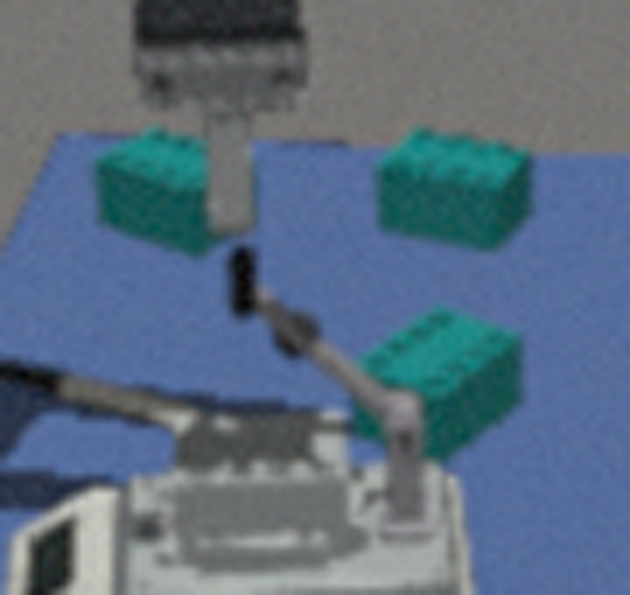

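{"name": "apply_moves", "arguments": {
  "moves": [
    [[0,0,1.2],[0,0,0],0],
    [[-0.6,0,2.4],[0,0,0],0],
    [[-1.4,0,3.6],[0,0,0],0],
    [[-2.1,0,4.8],[0,0,0],0],
    [[-2.6,0,6],[0,0,0],0],
    [[-2.9,0,7.2],[0,0,0],0],
    [[-3.1,0,8.2],[0,0,0],0],
    [[-3.2,0,8.9],[0,0,0],0],
    [[-3.2,0,9.2],[0,0,0],0],
    [[-3.2,0,9.4],[0,0,0],0]
  ]
}}

```text
time: 23.45
tool_pos: [0.4401, -0.0407, 0.1598]
ee_rot: [3.142, 0.003, 0.176]
wrist_force: [-7.1, 0.5, 15.0]
width: 0.0005
```

```bash
python3 -c "
from h import *
rel()"
```

```text
rel hinge mm u -104.6 v 0.5 tip z 8.8
23.45 [ 0.4401 -0.0407  0.1598] [3.1416e+00 2.9000e-03 1.7590e-01] F [-7.1  0.5 15. ] M [0.06 1.39 0.  ] 0.0005
```

{"name": "apply_moves", "arguments": {
  "moves": [
    [[0.1,0,0.1],[0,0,0],0],
    [[0.1,0,0.2],[0,0,0],0],
    [[0.1,0,0.3],[0,0,0],0],
    [[0.1,0,0.3],[0,0,0],0],
    [[0.1,0,0.3],[0,0,0],0],
    [[0.1,0,0.3],[0,0,0],0],
    [[0.1,0,0.3],[0,0,0],0],
    [[0.1,0,0.3],[0,0,0],0],
    [[0.1,0,0.3],[0,0,0],0],
    [[0.1,0,0.3],[0,0,0],0]
  ]
}}

```text
time: 24.28
tool_pos: [0.4403, -0.0407, 0.1596]
ee_rot: [3.141, 0.004, 0.176]
wrist_force: [-11.7, 0.6, 19.9]
width: 0.0004
```

```bash
python3 -c "
from h import *
rel()"
```

```text
rel hinge mm u -104.4 v 0.4 tip z 8.6
24.28 [ 0.4403 -0.0407  0.1596] [3.1408 0.0035 0.1759] F [-11.7   0.6  19.9] M [ 0.08  2.36 -0.01] 0.0004
```

{"name": "apply_moves", "arguments": {
  "moves": [
    [[0,0,-0.3],[0,0,0],0],
    [[0,0,-1.5],[0,0,0],0],
    [[0,0,-4],[0,0,0],0],
    [[0,0,-7],[0,0,0],0],
    [[-2,0,-10],[0,0,0],0],
    [[-5,0,-10],[0,0,0],0],
    [[-8,0,-10],[0,0,0],0],
    [[-10,0,-10],[0,0,0],0],
    [[-10,0,-10],[0,0,0],0],
    [[-10,0,-10],[0,0,0],0]
  ]
}}

```text
time: 25.12
tool_pos: [0.3438, -0.0581, 0.2566]
ee_rot: [3.141, -0.002, 0.175]
wrist_force: [0.2, 0.5, -1.0]
width: 0.0004
```

```bash
python3 -c "
from h import *
rel()
b=optics.snapshot('side')[:,:,::-1];t=optics.snapshot('top')[:,:,::-1]
cv2.imwrite('pics/s7.png',cv2.resize(b[150:225,255:345],None,fx=7,fy=7,interpolation=cv2.INTER_CUBIC))
cv2.imwrite('pics/t7.png',t)
E=[(.4385,-.0415,.139)]
print(proj('side',E),proj('top',E))"
```

```text
rel hinge mm u -202.5 v 0.2 tip z 105.6
25.12 [ 0.3438 -0.0581  0.2566] [ 3.1407e+00 -1.7000e-03  1.7500e-01] F [ 0.2  0.5 -1. ] M [ 0.02 -0.01 -0.01] 0.0004
[[279.14061357 190.27958566]] [[354.9705182  246.34646254]]
```

View pics/s7.png

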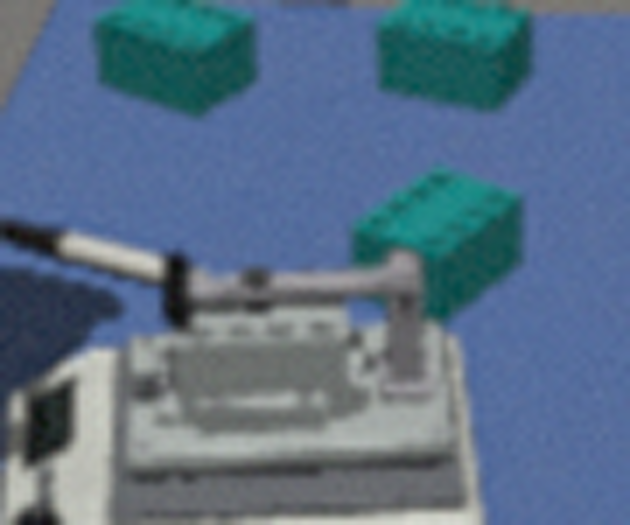

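View pics/t7.png

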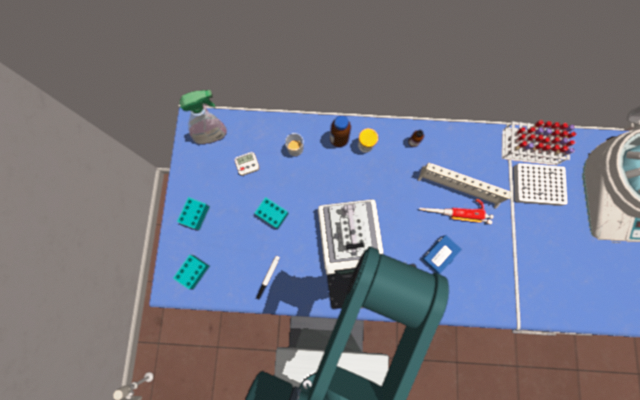

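The side view shows the arm level and the bar at about (280,191), against (279,190) predicted for shut. The block is flat under it. The timer (246,163), cup (293,145) and slide box (441,253) are where they were. The robot is clear, so I'm handing in.

```bash
python3 -c "
from h import *
print(job.close_job())"
```

```text
the job is handed in; nothing more can be done
None
```

I seated the block fully down in the nest and closed the clamp on it, then handed the job in. My last robot clock reading was about 25 s of the 58 s. The hand-in reported no verdict.

**Seating:**
- I gripped the grey block, found the back fence and then the right fence by touch, and pressed it past the noses.
- It reached a hard stop: a further 2 mm of command gave no movement and about 8 N more force. The press peaked at about 21 N by the readings taken after each move, against the 70 N limit.
- Before touching the clamp I pressed both ends of the block's top. They read 127.2 and 127.1 mm, against 127 mm for fully home, so it is flat and down.
- I did not probe for a sideways tilt separately.

**Clamp:**
- I pushed the handle bar over from behind and pressed it down to a firm stop at about 20 N. The bar's top was within 0.5 mm of the height calculated for shut.
- The side picture agrees to about 1 pixel, which is coarser than the 0.03 rad limit. I am relying mainly on the felt stop for that.

**Bystanders:** the timer, slide box and cup look unmoved in the last top picture, and the arm was clear of everything. None of the checks disagreed.

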